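# Release the catch and switch on the scroll saw

### The job

Switch on the scroll saw at the red switch box: first slide its yellow safety catch all the way clear of the lever, then throw the black-knobbed lever all the way over to the other side and let go. Do not touch the blue switch box, which belongs to the blower, and do not knock the glue jar about.

Things in the scene. Friction and masses are not known exactly. Their poses are not given: they have to be found in the camera images.
- saw_box: RED switch box of the saw, fixed to the bench: 110 mm in x, 160 mm in y, flat top 65 mm above the bench (base plate under it 130 x 180 mm). Origin at the centre of its underside, on the bench; z up, +x the way the lever is thrown, +y the way the catch slides to release.
- saw_catch_tab (a point): Top centre of the red box's yellow catch tab: 16 mm in x, 14 in y, 55 tall, its top 62 mm above the box top; axes as the box. Catch shut: at x -2, y +30 mm from the box centre. From it a steel tongue (10 mm wide, top 30 mm above the box top) runs 86 mm along -y, just on the +x side of the lever, and truly blocks it.
- saw_catch (a joint): Slide of the red box's catch along its +y, m: 0 shut (tongue blocks the lever; it starts within 0.005 of this), 0.035 at the far stop, fully released. The tongue is out of the lever's way from about 0.023. Friction about 2 N, no spring; it stays where it is left.
- saw_lever_knob (a point): Centre of the black ball knob, 28 mm diameter, on the red box's lever: a 10 mm rod pivoted at the box top, pivot axis along y through x 0, y -40 mm from the box centre; knob 75 mm from the pivot. Off: leans 35 degrees to -x, knob 43 mm to -x of the pivot and 61 mm above the box top. On: leans 35 degrees to +x.
- saw_lever (a joint): Angle of the red box's lever, rad: 0 off (leaning to -x), 1.22 on (leaning to +x, at its stop). With the catch shut it moves no further than about 0.15; it starts within 0.05 of off. It needs about 1.5 N at the knob, has no spring and stays where it is left.
- blower_box: The BLUE switch box with a catch and lever of the same make and sizes, fixed to the bench; not to be touched. Origin at the centre of its underside; axes as for the red box (z up, lever thrown to +x, catch slides to +y).
- glue: White glue jar with an orange cap, 56 mm diameter, 100 mm tall, standing loose on the bench; origin at the centre of its underside, z up. A bystander.

How it is judged:
By the outcome, as a careful person would: the job done as asked, in the order asked, and still so for the second after the job is handed in, with the robot touching nothing.
It also fails if it takes over 38 s, if anything falls off the work surface, if the arm or the gripper's body presses on something with over 40 N, if the wrist force passes 120 N, or if a joint passes its speed limit or range.

### The arm

A 6-joint arm with a two-finger parallel gripper is mounted at the origin on the work surface. World frame = base frame: x ahead of the robot, y to its left, z up, the work surface at z = 0. Lengths are in mm, angles in degrees, forces in N, time in s.
With the tool pointing down it reaches from about 325 to 900 mm from the base axis. Payload 6.1 kg.
Tool frame: the origin (TCP) lies at the very end of the fingers, on their centre line; the grasp point (between the pads) lies 19 mm behind it (ctrl.hold_point_z is the distance from the TCP to the grasp point, in mm); z points along the fingers, y is the line along which they close (so a half turn about z gives the same grasp; the last joint's range is limited). The gripper opens to 85 mm and grips with 20 to 120 N. Pads are 22 mm wide; open, the fingers measure 114 mm over their backs; the gripper's body (76 mm by 85 mm) begins 54 mm behind the grasp point. The pads swing forward as they close: fully open they stand 13 mm farther back than shut.
Start: joints at [62.16, 12.628, 87.462, -0, 79.91, -7.225], TCP at [220.052, 584.972, 231.3] pointing down, gripper open.
Joint ranges: [-170.65, 170.65], [-52.31, 119.04], [5.05, 147.46], [-71.25, 251.25], [11.57, 151.72], [-153.62, 153.62]. Speed limits (degrees/s): [147.25, 147.25, 172.46, 180, 180, 180].

### API

Orientations are given as a 3x3 rotation matrix whose columns are the frame's x, y, z axes.
In Python, from cell import ctrl, viewer gives the robot as it stands.
- The arm moves only by the tool drive_tool, never from a script. Its argument "moves" is a list of rows, each a list of 3 entries, a list of its own where there are three numbers: the shift along the tool's x, y, z in cm, then the turn about the tool's z in rad, then the finger opening in cm, from 0 to 8.54. In form: [[[x, y, z], roll, grip], ...]. A call has 1 to 12 rows; each row is the pose to reach, as a shift and turn from the pose commanded when the call began, along the tool's axes at that moment; what a row does not reach only later rows make up. A row lasts 1/8 s, in which the tool goes at most 62.5 mm and 10.7 degrees, less where a joint would pass 70% of its speed; a pose out of reach is approached as far as the arm can. A call with a gripper value outside its range is refused whole. The fingers move at their own pace and stop on an object; "grip_force" is the grip in N (left out, the last holds). Time passes only in rows, so rows that repeat a pose let the fingers close. It gives the time, the measured TCP pose, the force, the opening and the grip force at its end, in the units of the state.
- ctrl.observe(): the state, without advancing time (a new reading comes with each control period).
- viewer.get_image(name): name is "scene" or "top" or "wrist"; returns (picture, depth): 480x640x3 uint8, red, green, blue; 480x640 float32, mm along the optical axis (not along the pixel's ray), 0 where there is no reading.
- viewer.calibration(name): a dict with "K" (3x3 intrinsics, pixels), "cam_to_world" (4x4, takes a point from camera to world coordinates); the wrist camera has in their place "tool_from_camera" (4x4, takes a point from camera to tool coordinates, whose origin is the TCP and whose axes are the flange's). Camera axes: x right, y up, looking along -z (the intrinsics and any distortion apply to the point x, -y, -z); pixel columns grow to the right and rows downward; lengths in mm; the calibration is good to about 2 mm. A picture is of the moment at which its call begins: read the wrist's pose just before it. calibration takes no time and is no camera call.
- ctrl.finish_job(): hands the job in; it is judged then, once.
The state is a dict: "t": time; "joint_positions": joint angles; "joint_vel": joint speeds; "joint_efforts": joint torques, N m; "tcp_pos": TCP position; "tcp_rot": TCP orientation; "ft_force": force on the tool from outside, world axes, zero at the start; "wrist_torque": the same for the moment, N m; "opening": finger opening in mm; "grip_force": force on a finger pad.
Only numpy, scipy, OpenCV 4.12 (cv2) and the standard library are available. Lean on these libraries where they do the work, as an engineer would, in place of code of your own. Each camera call takes 0.05 s, during which the arm holds its last target. There are 200 camera calls.

## Working session

There is one attempt and no reset: what is moved stays moved. The work goes in short steps, Python scripts to look and compute and a tool call to move; the robot and the scene stay as the last step left them, time stands still between calls to the robot, and variables do not carry over. Pictures are saved under pics/ and viewed, at most 10 in all, crops included, and the job is handed in when it is done.

Besides the shell and the picture viewer there is one more tool, called after "Call:" by a JSON object that holds its "method" and its "body". drive_tool: Moves the arm, as the interface text tells. Its arguments: {"type":"object","properties":{"moves":{"type":"array"},"grip_force":{"type":"number"}},"required":["moves"]}

```bash
mkdir -p pics
cat > h.py <<'E'
import numpy as np, cv2
from cell import ctrl, viewer
def cloud(name):
    s=ctrl.observe(); im,d=viewer.get_image(name); c=viewer.calibration(name); K=np.array(c["K"])
    if name=="wrist":
        T=np.eye(4);T[:3,:3]=s["tcp_rot"];T[:3,3]=s["tcp_pos"];T=T@np.array(c["tool_from_camera"])
    else: T=np.array(c["cam_to_world"])
    v,u=np.mgrid[:480,:640]
    P=np.stack([(u-K[0,2])/K[0,0]*d,-(v-K[1,2])/K[1,1]*d,-d],-1)
    return im,d,P@T[:3,:3].T+T[:3,3],c
E
python3 - <<'E'
from h import *
for n in("top","scene"):
    im,d,P,c=cloud(n); cv2.imwrite(f"pics/{n}0.png",im[...,::-1]); np.savez(f"pics/{n}0.npz",im=im,d=d,P=P)
    print(n,{k:np.round(v,3).tolist() if not isinstance(v,str) else v for k,v in c.items()},(d>0).mean())
s=ctrl.observe();print(s["t"],np.round(s["tcp_rot"],3).tolist(),s["tcp_pos"])
E
```

```text
top {'K': [[590.951, 0.0, 323.527], [0.0, 590.951, 231.034], [0.0, 0.0, 1.0]], 'cam_to_world': [[0.014, 0.985, -0.172, 458.001], [-0.999, 0.02, 0.03, -10.175], [0.033, 0.171, 0.985, 1053.446], [0.0, 0.0, 0.0, 1.0]]} 0.9961490885416666
scene {'K': [[463.224, 0.0, 318.998], [0.0, 463.224, 228.235], [0.0, 0.0, 1.0]], 'cam_to_world': [[-0.679, -0.582, 0.448, 968.298], [0.734, -0.532, 0.421, 300.251], [-0.007, 0.615, 0.789, 735.978], [0.0, 0.0, 0.0, 1.0]]} 0.9960286458333333
0.1 [[-0.936, 0.352, -0.001], [0.352, 0.936, -0.002], [0.0, -0.002, -1.0]] [219.78425642 584.4738321  230.27945135]
```

View pics/top0.png

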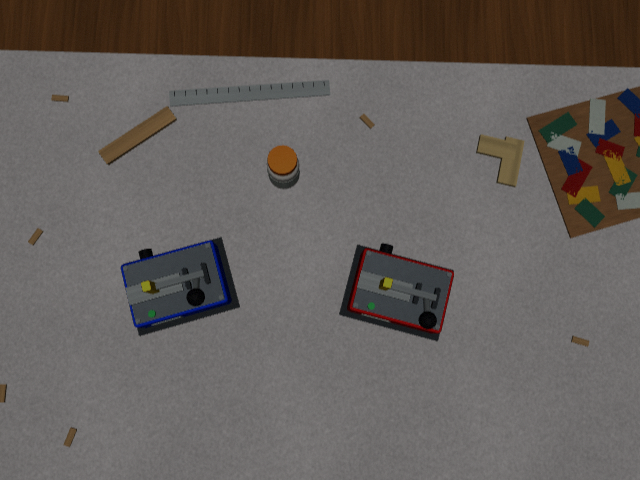

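View pics/scene0.png

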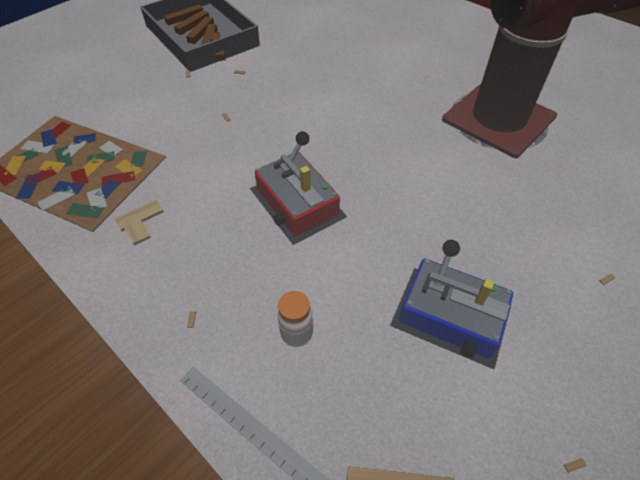

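The top view shows the red box at about (402,290), with its yellow tab at (387,284) and knob at (428,320). The blue box is at (175,285) and the jar at (283,165). The scene view agrees, with the red box's knob at (302,139) and tab at (305,178).

Run:
```python
from h import *
z=np.load("pics/top0.npz");im,P=z["im"],z["P"]
hsv=cv2.cvtColor(im,cv2.COLOR_RGB2HSV)
X,Y,Z=P[...,0],P[...,1],P[...,2]
def big(m):
    n,l,st,_=cv2.connectedComponentsWithStats(m.astype(np.uint8));k=1+np.argmax(st[1:,4]);return l==k
for nm,(u0,u1) in dict(red=(335,465),blue=(110,245)).items():
    win=np.zeros(Z.shape,bool);win[230:345,u0:u1]=1
    top=big(win&(abs(Z-65)<6))
    p=P[top]; r=cv2.minAreaRect(p[:,:2].astype(np.float32)); print(nm,"top rect",r,np.median(p[:,2]),cv2.boxPoints(r).round(0).tolist())
    t=win&(hsv[...,0]>20)&(hsv[...,0]<35)&(hsv[...,1]>150)&(hsv[...,2]>90)
    tt=t&(Z>115); print("tab top",P[tt].mean(0).round(1),np.ptp(P[tt],0).round(1),tt.sum(), np.argwhere(tt).mean(0))
    k=win&(Z>112)&(hsv[...,2]<60); q=P[k];print("knob",k.sum(),q.mean(0).round(1),np.ptp(q,0).round(1), q[:,2].max())
z=np.load("pics/scene0.npz");im,P=z["im"],z["P"]
w=np.zeros(im.shape[:2],bool);w[125:150,290:315]=1
k=w&(im.max(-1)<70)&(P[...,2]>100);q=P[k]
A=np.c_[2*q,np.ones(len(q))];s=np.linalg.lstsq(A,(q**2).sum(1),rcond=None)[0];print("scene knob sphere",s[:3].round(1),len(q))
hsv=cv2.cvtColor(im,cv2.COLOR_RGB2HSV)
w[:]=0;w[160:195,295:320]=1
t=w&(hsv[...,0]>20)&(hsv[...,0]<35)&(hsv[...,1]>150)&(P[...,2]>121);print("scene tab",P[t].mean(0),np.ptp(P[t],0),t.sum())
```

```text
red top rect ((532.4807739257812, -172.9195098876953), (158.40826416015625, 109.18607330322266), 75.72636413574219) 64.14522516231386 [[460.0, -236.0], [566.0, -263.0], [605.0, -110.0], [499.0, -83.0]]
tab top [ 538.3 -138.2  138.7] [ 90.  137.3 930. ] 81 [282.39506173 387.37037037]
knob 273 [ 483.9 -192.1  158.4] [ 87.7 205.2 940.5] 1053.4464620454755
blue top rect ((537.9279174804688, 208.45233154296875), (108.93575286865234, 159.1748046875), 17.160511016845703) 64.09891377803893 [[462.0, 268.0], [509.0, 116.0], [613.0, 148.0], [566.0, 301.0]]
tab top [527.5 236.6 127.2] [15.8 15.1  7.4] 82 [285.90243902 145.68292683]
knob 299 [510.4 158.  169.4] [ 78.  245.  941.2] 1053.4464620454755
scene knob sphere [ 482.4 -200.9  128.7] 137<stdin>:20: RuntimeWarning: Mean of empty slice.
  ret = um.true_divide(
Traceback (most recent call last):
ValueError: zero-size array to reduction operation maximum which has no identity
```

Call:
{"method": "drive_tool", "body": {"moves": [[[-5.0, -5.3, 0], 0.15, 6], [[-10, -10.6, 0], 0.3, 4], [[-14, -15, 0], 0.45, 0], [[-18, -19.2, 0], 0.6, 0], [[-22, -23.5, 0], 0.75, 0], [[-26, -27.7, 0], 0.9, 0], [[-30, -32, 0], 1.05, 0], [[-34, -36.3, 0], 1.2, 0], [[-38, -40.6, 0], 1.35, 0], [[-42, -44.8, 0], 1.461, 0], [[-46, -49.1, 0], 1.461, 0], [[-50, -53.4, 0], 1.461, 0]], "grip_force": 30}}

```text
t: 1.6
tcp_pos: [500.3, -92.8, 231.1]
tcp_rot: [[0.248, 0.969, -0.0], [0.969, -0.248, 0.0], [0.0, -0.0, -1.0]]
ft_force: [1.1, 0.2, 0.1]
opening: 0.2
grip_force: 0.0
```

```bash
cat >> h.py <<'E'
C=np.array([532.5,-172.9]);bx=np.array([.969,-.247]);by=np.array([.247,.969])
def to(x,y,z):
    s=ctrl.observe();R=np.array(s["tcp_rot"]);p=np.array(s["tcp_pos"])
    t=np.r_[C+x*bx+y*by,z];d=p[:2]-C
    print("t",s["t"],"tcp",p.round(1),"box",(d@bx).round(1),(d@by).round(1),"shift cm",(R.T@(t-p)/10).round(2),"yaw y",np.degrees(np.arctan2(R[1,1],R[0,1])).round(1),"F",np.round(s["ft_force"],1),"open",s["opening"],"z",R[:,2].round(3))
E
python3 -c "
from h import *
to(-2,5,200)"
```

```text
t 1.6 tcp [500.3 -92.8 231.1] box -51.0 69.7 shift cm [-6.46  4.91  3.1 ] yaw y -14.3 F [1.1 0.2 0.1] open 0.19370841282029114 z [-0.  0. -1.]
```

Call:
{"method": "drive_tool", "body": {"moves": [[[-3.2, 2.4, 0], 0, 0], [[-6.4, 4.9, 0], 0, 0], [[-6.4, 4.9, 0], 0, 0], [[-6.4, 4.9, 2], 0, 0], [[-6.4, 4.9, 4.5], 0, 0], [[-6.4, 4.9, 6.5], 0, 0], [[-6.4, 4.9, 6.5], 0, 0]]}}

```text
t: 2.48
tcp_pos: [529.4, -162.8, 163.1]
tcp_rot: [[0.246, 0.969, -0.005], [0.969, -0.246, 0.003], [0.001, -0.006, -1.0]]
ft_force: [-0.7, 0.8, -0.2]
opening: -0.4
grip_force: 0.0
```

```bash
python3 -c "
from h import *
to(-2,5,106)
im,d,P,c=cloud('scene');a=cv2.resize(im[90:240,220:380],None,fx=4,fy=4)
im,d,P,c=cloud('wrist');b=im
cv2.imwrite('pics/s1.png',np.hstack([cv2.resize(a,(400,375)),cv2.resize(b,(400,375))])[...,::-1])"
```

```text
t 2.475 tcp [ 529.4 -162.8  163.1] box -5.5 9.0 shift cm [-0.41  0.38  5.7 ] yaw y -14.2 F [-0.7  0.8 -0.2] open -0.4166874043480244 z [-0.005  0.003 -1.   ]
```

View pics/s1.png

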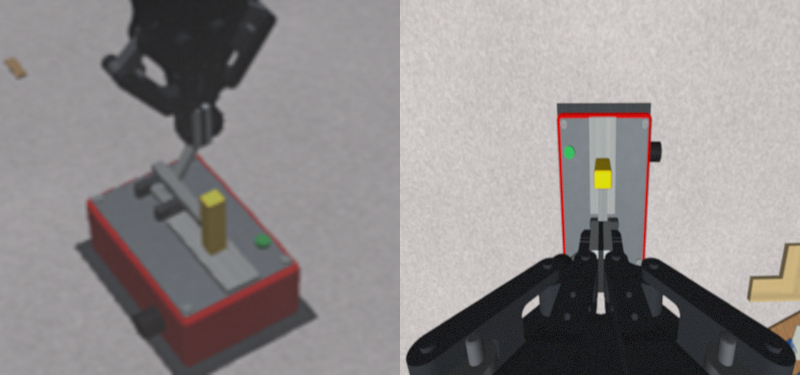

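The wrist view shows the closed fingertips in line with the yellow tab at (602,180), just to its -y side, and the scene view agrees. Next I go down and push the catch.

Call:
{"method": "drive_tool", "body": {"moves": [[[0, 0, 2], 0, 0], [[0, 0, 4], 0, 0], [[0, 0, 5.8], 0, 0], [[0, 0, 5.8], 0, 0], [[0, 0, 5.8], 0, 0], [[1, 0, 5.8], 0, 0], [[1.8, 0, 5.8], 0, 0], [[2.6, 0, 5.8], 0, 0], [[3.2, 0, 5.8], 0, 0], [[3.8, 0, 5.8], 0, 0], [[3.8, 0, 5.8], 0, 0], [[3.8, 0, 5.8], 0, 0]]}}

```text
t: 4.08
tcp_pos: [540.7, -127.7, 107.9]
tcp_rot: [[0.247, 0.969, -0.001], [0.969, -0.247, 0.001], [0.001, -0.001, -1.0]]
ft_force: [0.9, -0.1, 0.9]
opening: 0.2
grip_force: 0.0
```

```bash
python3 -c "
from h import *
to(-2,50,108)"
```

```text
t 4.075 tcp [ 540.7 -127.7  107.9] box -3.2 45.8 shift cm [ 0.42  0.12 -0.01] yaw y -14.3 F [ 0.9 -0.1  0.9] open 0.18375494547017465 z [-0.001  0.001 -1.   ]
```

Call:
{"method": "drive_tool", "body": {"moves": [[[0.2, 0, 0], 0, 0], [[0.4, 0, 0], 0, 0], [[0.4, 0, 0], 0, 0]]}}

```text
t: 4.45
tcp_pos: [540.9, -127.1, 108.0]
tcp_rot: [[0.248, 0.969, -0.002], [0.969, -0.248, -0.005], [-0.005, -0.001, -1.0]]
ft_force: [-3.9, -12.5, 0.0]
opening: 0.3
grip_force: 6.3
```

```bash
python3 -c "
from h import *
to(-2,50,108)
im,d,P,c=cloud('scene');a=cv2.resize(im[90:240,220:380],None,fx=4,fy=4)
im,d,P,c=cloud('wrist');b=im
cv2.imwrite('pics/s2.png',np.hstack([cv2.resize(a,(400,375)),cv2.resize(b,(400,375))])[...,::-1])"
```

```text
t 4.45 tcp [ 540.9 -127.1  108. ] box -3.1 46.4 shift cm [ 0.36  0.11 -0.  ] yaw y -14.3 F [ -3.9 -12.5   0. ] open 0.26762775368461766 z [-0.002 -0.005 -1.   ]
```

View pics/s2.png

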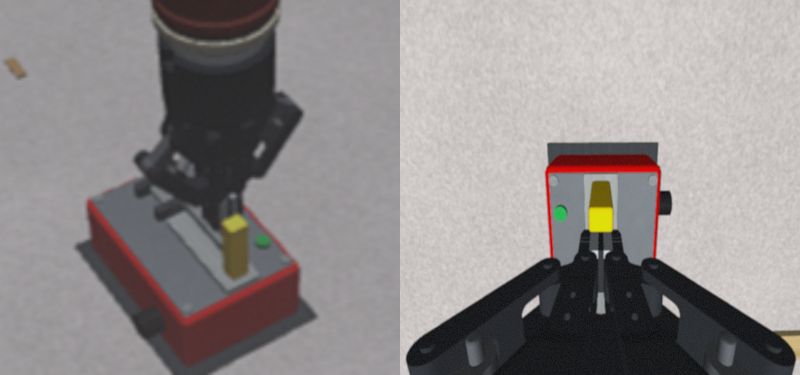

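The scene view shows the tab moved well along +y. 13 N at the stop means the catch is fully released. I back off, lift, and go round behind the knob.

Call:
{"method": "drive_tool", "body": {"moves": [[[-1, 0, 0], 0, 0], [[-1, 0, 0], 0, 0], [[-1, 0, -4], 0, 0], [[-1, 0, -9], 0, 0], [[-1, 0, -9], 0, 0], [[-5, -5, -9], 0, 0], [[-8.9, -9.2, -9], 0, 0], [[-8.9, -9.2, -9], 0, 0], [[-8.9, -9.2, -5], 0, 0], [[-8.9, -9.2, -3.5], 0, 0], [[-8.9, -9.2, -3.5], 0, 0], [[-8.9, -9.2, -3.5], 0, 0]]}}

```text
t: 6.05
tcp_pos: [431.8, -187.8, 144.2]
tcp_rot: [[0.247, 0.969, 0.001], [0.969, -0.247, -0.0], [-0.0, 0.001, -1.0]]
ft_force: [0.3, 0.1, 0.4]
opening: -0.3
grip_force: 0.0
```

```bash
python3 -c "
from h import *
to(-93,-40,118)
im,d,P,c=cloud('scene');a=cv2.resize(im[90:240,220:380],None,fx=4,fy=4)
im,d,P,c=cloud('wrist');b=im
cv2.imwrite('pics/s3.png',np.hstack([cv2.resize(a,(400,375)),cv2.resize(b,(400,375))])[...,::-1])"
```

```text
t 6.05 tcp [ 431.8 -187.8  144.2] box -93.9 -39.3 shift cm [-0.07  0.09  2.62] yaw y -14.3 F [0.3 0.1 0.4] open -0.2601790117565565 z [ 0.001 -0.    -1.   ]
```

View pics/s3.png

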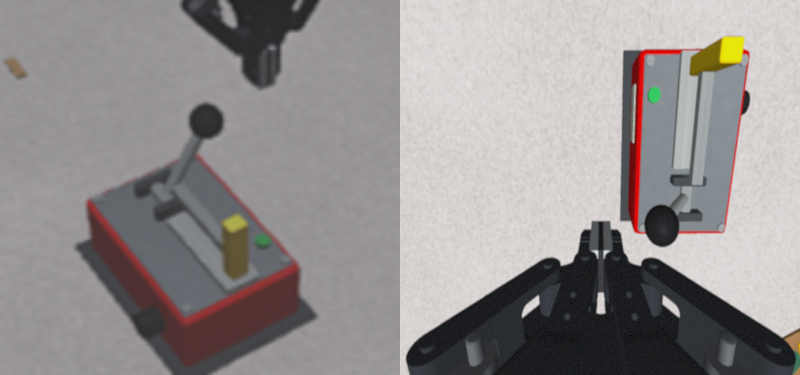

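The tab is now at the box's far end (733,48), the tongue is clear, and the knob at (662,225) is just to the +x side of the fingertips (600,235). Going down and throwing the lever.

Call:
{"method": "drive_tool", "body": {"moves": [[[0, 0, 1.5], 0, 0], [[0, 0, 2.6], 0, 0], [[0, 0, 2.6], 0, 0], [[0, 1.6, 2.6], 0, 0], [[0, 3, 2.6], 0, 0], [[0, 4.4, 2.6], 0, 0], [[0, 5.8, 2.6], 0, 0], [[0, 7.2, 2.6], 0, 0], [[0, 8.4, 2.6], 0, 0], [[0, 9.6, 2.6], 0, 0], [[0, 10.4, 2.6], 0, 0], [[0, 10.4, 2.6], 0, 0]]}}

```text
t: 7.65
tcp_pos: [532.3, -213.6, 117.0]
tcp_rot: [[0.247, 0.969, 0.0], [0.969, -0.247, 0.0], [0.0, 0.0, -1.0]]
ft_force: [0.3, -0.5, -0.6]
opening: 0.2
grip_force: 0.0
```

Call:
{"method": "drive_tool", "body": {"moves": [[[0, 0.2, 0], 0, 0], [[0, 0.4, 0], 0, 0], [[0, 0.4, 0], 0, 0]]}}

```text
t: 8.02
tcp_pos: [535.4, -214.4, 117.3]
tcp_rot: [[0.247, 0.969, -0.0], [0.969, -0.247, 0.0], [0.0, -0.0, -1.0]]
ft_force: [-1.4, -0.2, -0.9]
opening: -0.2
grip_force: 0.7
```

```bash
python3 -c "
from h import *
to(14.5,-40,118)"
```

```text
t 8.025 tcp [ 535.4 -214.4  117.3] box 13.1 -39.5 shift cm [-0.05  0.14 -0.07] yaw y -14.3 F [-1.4 -0.2 -0.9] open -0.2351667495510753 z [-0.  0. -1.]
```

Still at the lever's own friction force, so not yet at the stop; I push on in small steps.

Call:
{"method": "drive_tool", "body": {"moves": [[[0, 0.2, 0], 0, 0], [[0, 0.4, 0], 0, 0], [[0, 0.4, 0], 0, 0]]}}

```text
t: 8.4
tcp_pos: [538.0, -215.1, 117.1]
tcp_rot: [[0.247, 0.969, -0.004], [0.969, -0.247, 0.001], [0.0, -0.004, -1.0]]
ft_force: [-8.6, 1.6, 2.4]
opening: 0.1
grip_force: 4.2
```

Call:
{"method": "drive_tool", "body": {"moves": [[[0, 0.2, 0], 0, 0], [[0, 0.2, 0], 0, 0], [[0, 0.2, 0], 0, 0]]}}

```text
t: 8.78
tcp_pos: [538.4, -215.2, 116.9]
tcp_rot: [[0.247, 0.969, -0.007], [0.969, -0.247, 0.002], [0.0, -0.007, -1.0]]
ft_force: [-13.8, 3.3, 7.3]
opening: -0.3
grip_force: 7.8
```

The force rises with no travel, so the lever is at its stop. I back off, lift clear and check.

Call:
{"method": "drive_tool", "body": {"moves": [[[0, -1, 0], 0, 0], [[0, -3, 0], 0, 0], [[0, -3, 0], 0, 0], [[0, -3, -4], 0, 0], [[0, -5, -9], 0, 0], [[0, -10, -12], 0, 0], [[0, -14, -12], 0, 0], [[0, -14, -12], 0, 0], [[0, -14, -12], 0, 0]]}}

```text
t: 9.9
tcp_pos: [406.8, -181.9, 238.0]
tcp_rot: [[0.248, 0.969, 0.002], [0.969, -0.248, -0.001], [-0.001, 0.002, -1.0]]
ft_force: [1.1, -0.8, -0.5]
opening: -0.2
grip_force: 0.0
```

```bash
python3 -c "
from h import *
to(0,0,200)
im,d,P,c=cloud('scene');a=cv2.resize(im[90:240,220:380],None,fx=4,fy=4)
k=np.zeros(d.shape,bool);k[110:185,240:330]=1
q=P[k&(im.max(-1)<70)&(P[...,2]>112)&(P[...,2]<145)]
r=(q[:,:2]-C);print(len(q),'knob box',(r@bx).mean(),(r@by).mean(),q.mean(0))
cv2.imwrite('pics/s4.png',np.hstack([cv2.resize(a,(400,375)),cv2.resize(im,(400,375))])[...,::-1])"
```

```text
t 9.9 tcp [ 406.8 -181.9  238. ] box -119.5 -39.7 shift cm [ 3.98 11.94  3.83] yaw y -14.3 F [ 1.1 -0.8 -0.5] open -0.2047160809360396 z [ 0.002 -0.001 -1.   ]
148 knob box 45.039343374637895 -34.19777897615716 [ 567.69732824 -217.16369355  133.35661174]
```

View pics/s4.png

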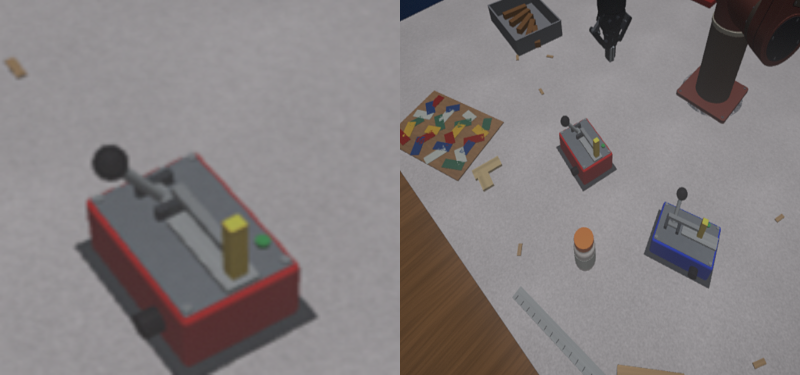

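The lever leans fully to +x with its knob at (110,162), the catch is out at (235,225), and the blue box and jar look undisturbed.

```bash
python3 -c "
from cell import ctrl
print(ctrl.finish_job())"
```

```text
the job is handed in; nothing more can be done
None
```

The saw is switched on: I slid the red box's catch to its far stop, then threw the lever to its on stop and let go. I stayed clear of the blue box and glue jar, and handed the job in about 10 s into the 38 s limit.

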